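# Clamp the cleaner bottle and take off its push-and-turn cap

## Task

Slide the clamp's jaw shut until it presses firmly on the cleaner bottle and holds it against the fixed jaw, and leave it shut. Then press the bottle's safety cap down, twist it anticlockwise until it is free, and lift it straight up; finish while still holding the cap upright in the gripper, about 10 cm above the mouth of the bottle. The bottle stays standing in the clamp, and the stamp, tin and tape round about are left alone.

Things in the scene. Friction and masses are not known exactly. Their poses are not given: they have to be found in the camera images.
- clamp: Aluminium bottle clamp fixed to the counter. Base 112 x 215 x 10 mm, y -155 to +60 mm; origin on the counter, below the clamped bottle's axis; z up. y = shutting direction of the sliding jaw, which comes from -y; fixed jaw's face at y = +32 mm, 62 mm high, 16 mm thick, 90 wide. Cheeks (inner faces x = +-34, y -57 to +33, 36 mm high) keep the bottle from turning.
- jaw (a joint): Slide of the dark steel jaw, m; grows toward the clamp's +y (shutting). 0 fully open, 0.050 where it presses the bottle against the fixed jaw; starts at 0 to 0.022. Drags with about 4 N and stays where it is left; a firm clamp is 6 N or more on the bottle for a moment, over and above the drag. Jaw plate 50 mm wide, 12 mm thick, top 59 mm above the counter.
- jaw_tab (a point): Centre of the top end of the sliding jaw's upright black grip tab, 106 mm above the counter. Tab 24 mm along the clamp's x, 14 mm along its y, free for 80 mm below its top; pinch it from above or push it toward the clamp's +y. It is 57 mm behind (-y) the jaw's face and travels with it. Axes as the clamp's.
- bottle: White square cleaner bottle, loose, 0.4 to 0.7 kg, 64 x 64 mm, body 70 mm high; origin at the centre of its underside, which stands on the clamp's base plate 10 mm above the counter; z up. Starts 4 to 20 mm short of the fixed jaw and slides along with the jaw. Shoulder ends at 78 mm, round neck 26 mm across.
- bottle_rim (a point): Centre of the bottle's mouth, on its axis, 104 mm above its underside (114 mm above the counter).
- cap: Grey ribbed safety cap, loose, 30 g, 50 mm across, 27 mm high; origin at the centre of its open underside, 87 mm above the bottle's underside when locked; z up. Spring below: 6 N at rest, 10 N pressed. Goes down 6 mm to a hard stop; pressed 4 mm or more it turns anticlockwise from above (+ about z), clockwise is blocked. Free to lift at 45 to 130 degrees of turn, best 75 to 90.
- cap_top (a point): Centre of the cap's top face, 27 mm above its underside, 124 mm above the counter while locked. Once turned free, the spring raises the cap at most 2 mm above its locked height and it lifts straight off. Locked, the cap's x axis is within 7 degrees of the bottle's.
- pin_tin: Round food-style tin 75 mm across, 58 mm high, bystander behind the work.
- tape_duct: Small dark roll of tape, 53 mm across, 19 mm high, bystander behind the work.
- stamp: Wooden hand stamp, 26 x 44 mm foot, 72 mm high, bystander left of the clamp. (Fixed furniture, for clearance: right of the clamp, beyond world y = -0.2, stand open metal bins roughly 0.25 m high, which an arm should cross with its fingertips above 0.4 m; an upright steel post stands at about x 0.68, y 0.35.)
Mind the look-alikes: they are no part of the job. What is shaped like the bottle but orange or purple is not meant.

How it is judged:
On the way, in this order (a step that is already met when the one before it is completed fails the run):
1. the jaw presses the bottle against the fixed jaw with more than 6 N (value of joint jaw above 0.048 m and contact force between jaw and bottle above 6 N), for 0.1 s.
2. the cap is pressed down at least 3.5 mm (z of cap in the frame of bottle below 0.0835 m), for 0.1 s.
3. the cap is turned at least 40 degrees while on the bottle (angle between the x axis of cap and the x axis of bottle, either way round above 0.7 rad and z of cap in the frame of bottle below 0.092 m), for 0.05 s.
At the end, for the whole second after the job is handed in: The gripper holds the cap still and upright (within 17 degrees), its underside 50 to 176 mm above the bottle's mouth and within 40 mm of the bottle's axis, touching nothing else; the bottle stands upright on the clamp's base, within 6 mm of its clamped place, with the jaw still shut within 4 mm (z of cap in the frame of bottle between 0.154 and 0.28 m and horizontal distance between cap and bottle_rim below 0.04 m and angle between cap's own z axis and vertical below 0.3 rad and contact force between the fingers and cap above 1 N and linear speed of cap below 0.03 m/s and contact force between cap and bottle below 0.1 N and value of joint jaw above 0.046 m and angle between bottle's own z axis and vertical below 0.08 rad and z of bottle in the frame of clamp below 0.014 m and horizontal distance between bottle and clamp below 0.006 m); the arm keeps its last pose, push and grip.
It fails at once if a bystander is moved more than 30 mm (distance of any of pin_tin, tape_duct, stamp from where it was at the start of the episode above 0.03 m).
It fails at once if the bottle is lifted out of the clamp by more than 20 mm (z of bottle in the frame of clamp above 0.03 m).
It also fails if it takes over 48 s, if anything falls off the work surface, if the arm or the gripper's body presses on something with over 40 N, if the wrist force passes 120 N, or if a joint passes its speed limit or range.

## Robot

A 6-joint arm with a two-finger parallel gripper is mounted at the origin on a cart in front of the work surface, level with it; the furniture and walls round the work are solid. World frame = base frame: x ahead of the robot, y to its left, z up, the work surface at z = 0. Lengths are in m, angles in rad, forces in N, time in s.
With the tool pointing down it reaches from about 0.375 to 0.975 m from the base axis. Payload 3.8 kg.
Tool frame: the origin (TCP) lies on the centre line of the jaws, within the pads' length; the fingertips stand 17 mm ahead of it and the grasp point (between the pads) lies 2 mm behind it (bot.tip_extent is the distance from the TCP to the fingertips, in m); z points along the fingers, y is the line along which they close (so a half turn about z gives the same grasp; the last joint's range is limited). The gripper opens to 85 mm and grips with 20 to 120 N. Pads are 22 mm wide; open, the fingers measure 114 mm over their backs; the gripper's body (76 mm by 85 mm) begins 54 mm behind the grasp point. The pads swing forward as they close: fully open they stand 13 mm farther back than shut.
Start: joints at [-1.157, 0.264, 1.604, -0, 1.274, -0.037], TCP at [0.294, -0.608, 0.248] pointing down, gripper open.
Joint ranges: [-2.63, 2.63], [-0.94, 2.18], [0.31, 2.57], [-1.31, 4.45], [0, 2.66], [-2.55, 2.55]. Speed limits (rad/s): [2.57, 2.57, 3.14, 3.14, 3.14, 3.14].

## Interface

Orientations are given as a rotation vector (axis times angle).
In Python, from workcell import readout, read_camera, finish_job, bot gives the robot as it stands.
- The arm moves only by the tool jog_arm, never from a script. Its argument "deltas" is one flat list of numbers, 7 for each row, row after row: the shift along the tool's x, y, z in m, then the turn, a rotation vector about the tool's x, y, z in degrees, then the gripper command: -1 is shut, 1 is fully open, values between are in proportion. A call has 1 to 8 rows; each row is the pose to reach, as a shift and turn from the pose commanded when the call began, along the tool's axes at that moment; what a row does not reach only later rows make up. A row lasts 1/10 s, in which the tool goes at most 50 mm and 8.59 degrees, less where a joint would pass 70% of its speed; a pose out of reach is approached as far as the arm can. A call with a gripper value outside its range is refused whole. The fingers move at their own pace and stop on an object; "squeeze" is the grip in N (left out, the last holds). Time passes only in rows, so rows that repeat a pose let the fingers close. It gives the time, the measured TCP pose, the force, the opening and the grip force at its end, in the units of the state.
- readout.read_state(): the state, without advancing time (a new reading comes with each control period).
- read_camera(name): name is "scene" or "top" or "wrist"; returns a dict with "color" (400x640x3 uint8, blue, green, red), "fx", "fy", "cx", "cy" (pixels), "origin" and "attitude" of the camera in the world. Camera axes: x right, y down, z forward; pixel columns grow to the right and rows downward; lengths in m; the calibration is good to about 2 mm. A picture is of the moment at which its call begins. There is no depth.
- finish_job(): hands the job in; it is judged then, once.
The state is a dict: "time": time; "q": joint angles; "joint_vel": joint speeds; "joint_torque": joint torques, N m; "tool_pos": TCP position; "tcp_rot": TCP orientation; "wrist_force": force on the tool from outside, world axes, zero at the start; "torque": the same for the moment, N m; "width": opening from 0.0 (shut) to 1.0 (fully open); "grip_force": force on a finger pad.
Only numpy, scipy, OpenCV 4.12 (cv2) and the standard library are available. Lean on these libraries where they do the work, as an engineer would, in place of code of your own. Each camera call takes 0.05 s, during which the arm holds its last target. There are 200 camera calls.

## Working session

There is one attempt and no reset: what is moved stays moved. The work goes in short steps, Python scripts to look and compute and a tool call to move; the robot and the scene stay as the last step left them, time stands still between calls to the robot, and variables do not carry over. Pictures are saved under pics/ and viewed, at most 10 in all, crops included, and the job is handed in when it is done.

Besides the shell and the picture viewer there is one more tool, called after "Request:" as name(argument=value, ...) on one line, values as JSON. jog_arm: Moves the arm, as the interface text tells. Its arguments: {"type":"object","properties":{"deltas":{"type":"array"},"squeeze":{"type":"number"}},"required":["deltas"]}

```bash
mkdir -p pics; cat > h.py <<'E'
import numpy as np, cv2
from scipy.spatial.transform import Rotation as R
from workcell import readout, read_camera, bot
def att(a):
    a=np.array(a,float)
    return a if a.shape==(3,3) else (R.from_rotvec(a).as_matrix() if a.size==3 else R.from_quat(a).as_matrix())
def ray(c,u,v): 
    d=att(c["attitude"])@np.array([(u-c["cx"])/c["fx"],(v-c["cy"])/c["fy"],1]); return np.array(c["origin"],float),d
def onplane(c,u,v,z):
    o,d=ray(c,u,v); return o+d*(z-o[2])/d[2]
def proj(c,p):
    q=att(c["attitude"]).T@(np.array(p)-np.array(c["origin"])); return c["fx"]*q[0]/q[2]+c["cx"], c["fy"]*q[1]/q[2]+c["cy"]
E
python3 - <<'E'
from h import *
import pickle
ims={}
for n in("scene","top"):
    c=read_camera(n); ims[n]=c; print(n,c["fx"],c["cx"],c["cy"],c["origin"],c["attitude"])
pickle.dump(ims,open("i.pkl","wb"))
cv2.imwrite("pics/a.png",cv2.resize(np.vstack([ims["scene"]["color"],ims["top"]["color"]]),(480,600)) if 0 else ims["scene"]["color"])
cv2.imwrite("pics/b.png",ims["top"]["color"])
print(readout.read_state())
E
```

```text
scene 495.4608872167085 324.3541451515825 195.35101280246215 [0.16268502 0.90593693 0.63552024] [-0.75092368  2.40244022 -1.37107893]
top 510.3268578674179 331.34008161834083 195.86659202128325 [0.45871333 0.18863296 1.40404955] [-2.15325392  2.17064509 -0.17005618]
{'time': 0.1, 'q': array([-1.15691283e+00,  2.64717736e-01,  1.60525761e+00, -1.04755065e-05,
        1.27372051e+00, -3.68813586e-02]), 'joint_vel': array([-7.58996277e-05, -2.27737577e-03, -2.89115278e-03,  2.92577031e-04,
        1.26209552e-04,  1.03058378e-03]), 'joint_torque': array([ 2.66418438e-04, -5.16707611e+01, -3.68591201e+01,  3.35521243e-06,
        6.26309033e-03,  1.36447706e-07]), 'tool_pos': array([ 0.29381498, -0.60698595,  0.24704871]), 'tcp_rot': array([-3.06012473e+00, -7.01623817e-01,  6.34102499e-04]), 'wrist_force': array([ 1.12105504,  0.32584567, -0.35531987]), 'torque': array([-0.02824105,  0.04101097,  0.00322362]), 'grip_force': 0.0, 'width': 0.9975879844368489}
```

View pics/a.png

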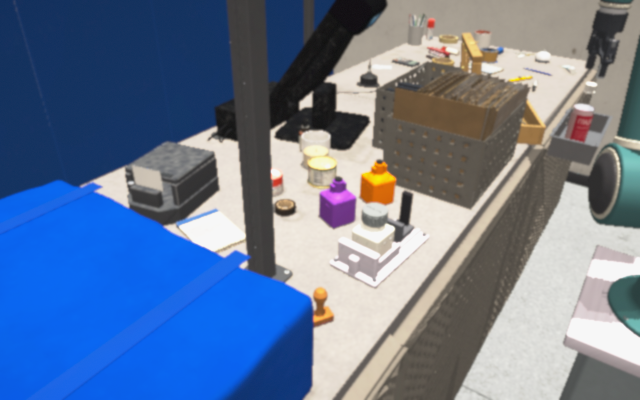

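View pics/b.png

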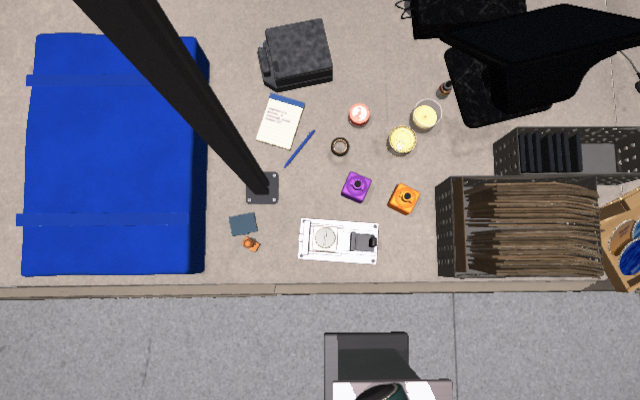

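The scene view shows the white bottle with its grey cap (375,213) in the white clamp, with the black tab at (406,207). The top view shows the cap at (325,237), the tab near (373,241) and the stamp at (251,244). Candidates in the top view are white (325,237), purple (357,186) and orange (404,199). Only the white one stands in the clamp under a grey cap, so it fits the description. Next is the enlarged crop and the measurements.

```bash
python3 - <<'E'
from h import *
import pickle
ims=pickle.load(open("i.pkl","rb"))
t=ims["top"];s=ims["scene"]
a=cv2.resize(t["color"][205:275,285:395],None,fx=7,fy=4*7/4,interpolation=cv2.INTER_CUBIC)[:300*2]
a=cv2.resize(t["color"][210:270,290:390],(500,300),interpolation=cv2.INTER_CUBIC)
b=cv2.resize(s["color"][185:285,325:435],(330,300),interpolation=cv2.INTER_CUBIC)
cv2.imwrite("pics/c.png",np.vstack([a,cv2.copyMakeBorder(b,0,0,0,170,cv2.BORDER_CONSTANT)]))
# base plate by brightness
g=t["color"].min(2); m=np.zeros_like(g); m[212:270,292:386]=(g[212:270,292:386]>205)*255
m=cv2.morphologyEx(m,cv2.MORPH_CLOSE,np.ones((15,15)))
cs=max(cv2.findContours(m,0,2)[0],key=cv2.contourArea)
box=cv2.boxPoints(cv2.minAreaRect(cs)); 
P=np.array([onplane(t,*p,0.01) for p in box]);print(box,P.round(4),np.linalg.norm(P-np.roll(P,1,0),axis=1),P.mean(0))
for n,(u,v),z in (("cap",(325,237),.124),("tab",(373,241),.106)): print(n,onplane(t,u,v,z))
print(onplane(s,375,210,.124),onplane(s,406.5,194,.106))
E
```

```text
[[296.6041  258.54318]
 [299.54318 217.39595]
 [378.63962 223.04568]
 [375.70053 264.19293]] [[0.4769 0.2522 0.01  ]
 [0.5886 0.2441 0.01  ]
 [0.5715 0.0274 0.01  ]
 [0.4597 0.0379 0.01  ]] [0.21501829 0.11204871 0.21738304 0.11226717] [0.5241536  0.14041147 0.01      ]
cap [0.52827127 0.17598282 0.124     ]
tab [0.51808542 0.0538991  0.106     ]
[0.52504661 0.1812139  0.124     ] [0.51438333 0.06190579 0.106     ]
```

View pics/c.png

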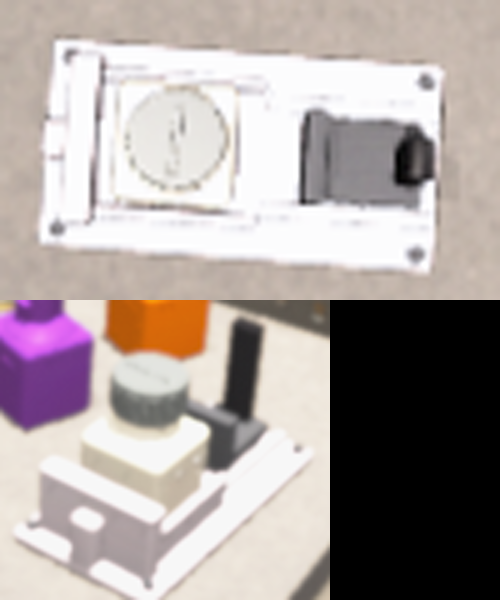

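The crop confirms the white bottle with the grey cap, about 12 mm short of the fixed jaw, with the tab upright at crop pixel (420,155). The fitted base measures 215 x 112 mm, which matches. That puts the clamp origin near (0.528, 0.188) with a yaw of -4.5 deg, and the tab near (0.518, 0.052).

```bash
cat >> h.py <<'E'
def delta(pos,phi,p=None,rv=None):
    "shift (tool axes) and turn (deg, tool axes) to reach tool-down pose with tool y at phi deg"
    s=readout.read_state()
    p=s["tool_pos"] if p is None else p; r=R.from_rotvec(s["tcp_rot"] if rv is None else rv)
    f=np.radians(phi); y=np.array([np.cos(f),np.sin(f),0]); z=np.array([0,0,-1.]); x=np.cross(y,z)
    t=R.from_matrix(np.c_[x,y,z])
    return r.inv().apply(np.array(pos)-p).round(4), np.degrees((r.inv()*t).as_rotvec()).round(2)
E
python3 -c "
from h import *
print(delta([.294,-.607,.47],-64.2)); print(delta([.519,.052,.47],-94.5))"
```

```text
(array([ 2.00e-04, -4.00e-04, -2.23e-01]), array([-0.12, -0.  ,  0.03]))
(array([ 0.4898, -0.4955, -0.2219]), array([-1.200e-01,  3.000e-02,  3.033e+01]))
```

Request:
jog_arm(deltas=[0, 0, -0.05, 0, 0, 0, 0, 0, 0, -0.1, 0, 0, 0, 0, 0, 0, -0.15, 0, 0, 0, 0, 0, 0, -0.2, 0, 0, 0, 0, 0, 0, -0.23, 0, 0, 0, 0, 0, 0, -0.23, 0, 0, 0, 0], squeeze=60)

```text
time: 0.7
tool_pos: [0.2946, -0.6086, 0.4855]
tcp_rot: [3.052, 0.7, 0.003]
wrist_force: [-0.2, -0.7, 1.0]
width: 0.502
grip_force: 0.0
```

Request:
jog_arm(deltas=[0.49, -0.496, 0, 0, 0, 30, 0, 0.49, -0.496, 0, 0, 0, 30, 0, 0.49, -0.496, 0, 0, 0, 30, 0, 0.49, -0.496, 0, 0, 0, 30, 0, 0.49, -0.496, 0, 0, 0, 30, 0, 0.49, -0.496, 0, 0, 0, 30, 0, 0.49, -0.496, 0, 0, 0, 30, 0, 0.49, -0.496, 0, 0, 0, 30, 0])

```text
time: 1.5
tool_pos: [0.4229, -0.2268, 0.4764]
tcp_rot: [-3.138, 0.115, 0.003]
wrist_force: [0.4, -0.8, 0.0]
width: 0.503
grip_force: 0.0
```

```bash
python3 -c "
from h import *
print(delta([.519,.052,.30],-94.5)); print(readout.read_state()['q'])"
```

```text
(array([ 0.0757, -0.2849,  0.1766]), array([-0.07,  0.12,  0.3 ]))
[-5.44269363e-01 -1.64617089e-01  1.64408655e+00  1.31279556e-04
  1.66446831e+00  1.09981241e+00]
```

Request:
jog_arm(deltas=[0.076, -0.285, 0, 0, 0, 0, 0, 0.076, -0.285, 0, 0, 0, 0, 0, 0.076, -0.285, 0, 0, 0, 0, 0, 0.076, -0.285, 0, 0, 0, 0, 0, 0.076, -0.285, 0.0, 0, 0, 0, 0, 0.076, -0.285, 0.1, 0, 0, 0, 0, 0.076, -0.285, 0.2, 0, 0, 0, 0, 0.076, -0.285, 0.2, 0, 0, 0, 0])

```text
time: 2.3
tool_pos: [0.5162, 0.0427, 0.3308]
tcp_rot: [3.14, -0.111, -0.002]
wrist_force: [0.9, -0.6, -0.2]
width: 0.5
grip_force: 0.0
```

Request:
jog_arm(deltas=[0, 0, 0, 0, 0, 0, 0, 0, 0, 0, 0, 0, 0, 0, 0, 0, 0, 0, 0, 0, 0])

```text
time: 2.6
tool_pos: [0.5186, 0.041, 0.3376]
tcp_rot: [-3.139, 0.115, -0.008]
wrist_force: [-0.4, -0.5, 1.1]
width: 0.502
grip_force: 0.0
```

```bash
python3 - <<'E'
from h import *
import pickle
c=read_camera("wrist"); t=read_camera("top"); pickle.dump((c,t),open("w.pkl","wb"))
cv2.imwrite("pics/d.png",c["color"]); s=readout.read_state(); print(s["tool_pos"],s["tcp_rot"],s["q"],c["origin"],c["fx"])
for p in ([.519,.052,.106],[.527,.176,.124],[.528,.188,.124]): print(proj(c,p))
E
```

```text
[0.51902075 0.04095649 0.33843817] [-3.1390101   0.11570748 -0.01161327] [ 3.09495643e-02 -7.99991530e-02  1.81338275e+00 -7.36992274e-05
  1.40080270e+00  1.67544700e+00] [0.58663562 0.03562096 0.46518425] 277.9920240434309
(np.float64(311.0122276506331), np.float64(174.57451673198878))
(np.float64(211.1955565845839), np.float64(178.06545461851155))
(np.float64(201.55723046470305), np.float64(177.96348559626105))
```

View pics/d.png

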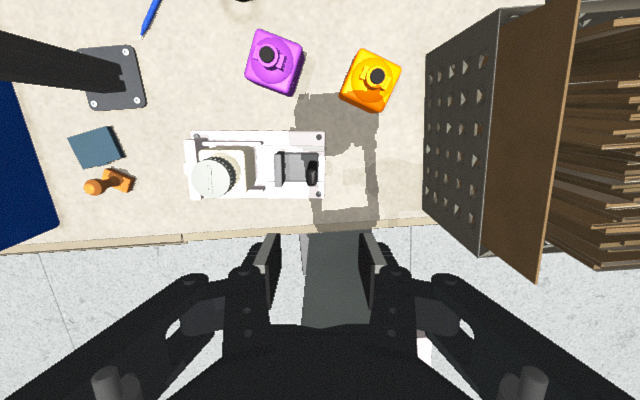

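The wrist view shows the tab at (312,173) and the cap at (211,176). My estimates project to (311,175) and (211,178), so they agree. Going down over the tab.

```bash
python3 -c "
from h import *
print(delta([.519,.052,.086],-94.5))"
```

```text
(array([-0.0027, -0.0108,  0.2524]), array([-0.04, -0.42,  0.28]))
```

Request:
jog_arm(deltas=[-0.002, -0.011, 0.0, 0, -0.4, 0.3, 0, -0.002, -0.011, 0.05, 0, -0.4, 0.3, 0, -0.002, -0.011, 0.1, 0, -0.4, 0.3, 0, -0.002, -0.011, 0.15, 0, -0.4, 0.3, 0, -0.002, -0.011, 0.18, 0, -0.4, 0.3, 0, -0.002, -0.011, 0.21, 0, -0.4, 0.3, 0, -0.002, -0.011, 0.21, 0, -0.4, 0.3, 0, -0.002, -0.011, 0.21, 0, -0.4, 0.3, 0])

```text
time: 3.5
tool_pos: [0.5164, 0.0529, 0.1251]
tcp_rot: [-3.139, 0.123, 0.01]
wrist_force: [0.8, -0.6, 0.5]
width: 0.502
grip_force: 0.0
```

```bash
python3 -c "
from h import *
print(delta([.519,.052,.086],-94.5))
c=read_camera('wrist'); cv2.imwrite('pics/e.png',c['color'][60:300])"
```

```text
(array([0.0029, 0.0007, 0.039 ]), array([-0.01,  0.36,  0.02]))
```

View pics/e.png

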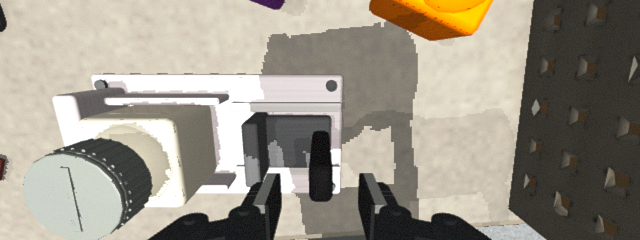

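The tab at (320,190) is centred between the fingers. Going down the last bit and closing on it.

Request:
jog_arm(deltas=[0.003, 0, 0.02, 0, 0, 0, 0, 0.003, 0, 0.039, 0, 0, 0, 0, 0.003, 0, 0.039, 0, 0, 0, 0, 0.003, 0, 0.039, 0, 0, 0, -1, 0.003, 0, 0.039, 0, 0, 0, -1, 0.003, 0, 0.039, 0, 0, 0, -1, 0.003, 0, 0.039, 0, 0, 0, -1, 0.003, 0, 0.039, 0, 0, 0, -1], squeeze=40)

```text
time: 4.35
tool_pos: [0.5201, 0.0524, 0.0872]
tcp_rot: [-3.139, 0.123, 0.005]
wrist_force: [-0.1, -0.5, 6.7]
width: 0.159
grip_force: 40.4
```

Request:
jog_arm(deltas=[0, -0.008, 0, 0, 0, 0, -1, 0, -0.016, 0, 0, 0, 0, -1, 0, -0.024, 0, 0, 0, 0, -1, 0, -0.032, 0, 0, 0, 0, -1, 0, -0.038, 0, 0, 0, 0, -1, 0, -0.041, 0, 0, 0, 0, -1, 0, -0.043, 0, 0, 0, 0, -1, 0, -0.043, 0, 0, 0, 0, -1])

```text
time: 5.15
tool_pos: [0.5235, 0.0942, 0.0873]
tcp_rot: [3.138, -0.122, -0.005]
wrist_force: [-1.2, -5.5, 7.9]
width: 0.161
grip_force: 40.7
```

Request:
jog_arm(deltas=[0, -0.002, 0, 0, 0, 0, -1, 0, -0.004, 0, 0, 0, 0, -1, 0, -0.006, 0, 0, 0, 0, -1, 0, -0.007, 0, 0, 0, 0, -1, 0, -0.007, 0, 0, 0, 0, -1])

```text
time: 5.65
tool_pos: [0.5238, 0.0988, 0.0873]
tcp_rot: [3.134, -0.12, -0.006]
wrist_force: [-0.8, -15.2, 8.1]
width: 0.162
grip_force: 40.9
```

Request:
jog_arm(deltas=[0, -0.003, 0, 0, 0, 0, -1, 0, -0.006, 0, 0, 0, 0, -1, 0, -0.006, 0, 0, 0, 0, -1, 0, -0.006, 0, 0, 0, 0, -1])

```text
time: 6.05
tool_pos: [0.5238, 0.099, 0.0873]
tcp_rot: [3.124, -0.117, -0.008]
wrist_force: [-3.2, -38.6, 13.3]
width: 0.16
grip_force: 47.8
```

Request:
jog_arm(deltas=[0, 0.004, 0, 0, 0, 0, -1, 0, 0.007, 0, 0, 0, 0, -1, 0, 0.007, 0, 0, 0, 0, -0.1, 0, 0.007, 0, 0, 0, 0, -0.1, 0, 0.007, 0, 0, 0, 0, -0.1, 0, 0.007, 0, 0, 0, 0, -0.1])

```text
time: 6.65
tool_pos: [0.5219, 0.1017, 0.0847]
tcp_rot: [-3.139, 0.121, 0.012]
wrist_force: [0.2, 0.6, -0.5]
width: 0.446
grip_force: 0.0
```

```bash
python3 -c "
from h import *
print(delta([.528,.188,.20],-94.5))"
```

```text
(array([-0.0015, -0.0866, -0.1153]), array([-0.  ,  0.42,  0.07]))
```

Request:
jog_arm(deltas=[0, 0, -0.04, 0, 0, 0, -0.1, 0, 0, -0.08, 0, 0, 0, -0.1, -0.001, 0, -0.12, 0, 0, 0, 0, -0.001, -0.04, -0.12, 0, 0, 0, 1, -0.001, -0.086, -0.12, 0, 0.4, 0, 1, -0.001, -0.086, -0.12, 0, 0.4, 0, 1, -0.001, -0.086, -0.12, 0, 0.4, 0, 1, -0.001, -0.086, -0.12, 0, 0.4, 0, 1])

```text
time: 7.45
tool_pos: [0.5281, 0.1865, 0.2042]
tcp_rot: [3.138, -0.122, -0.002]
wrist_force: [-0.5, -0.5, -0.6]
width: 0.998
grip_force: 0.0
```

```bash
python3 - <<'E'
from h import *
c=read_camera("wrist"); t=read_camera("top"); print(readout.read_state()["q"],delta([.528,.188,.12],-94.5),readout.read_state()["tool_pos"])
for n,cc in(("w",c),("t",t)):
    print(n,proj(cc,[.528,.188,.124]),proj(cc,[.528-.007,.188-.089,.106]))
cv2.imwrite("pics/f.png",np.vstack([c["color"][:300],cv2.resize(t["color"][200:275,270:430],(640,300))]))
E
```

```text
[ 2.94163385e-01  8.07561922e-02  1.90023957e+00 -2.95207940e-04
  1.16174266e+00  1.94403443e+00] (array([-0.0004, -0.002 ,  0.0844]), array([ 0.04,  0.06, -0.02])) [0.52836298 0.18599292 0.2043516 ]
w (np.float64(317.15607468345917), np.float64(209.98223265468528)) (np.float64(422.5586247199998), np.float64(203.4124996842386))
t (np.float64(320.200102830628), np.float64(237.14861277503903)) (np.float64(355.26034035833845), np.float64(240.0007771462873))
```

View pics/f.png

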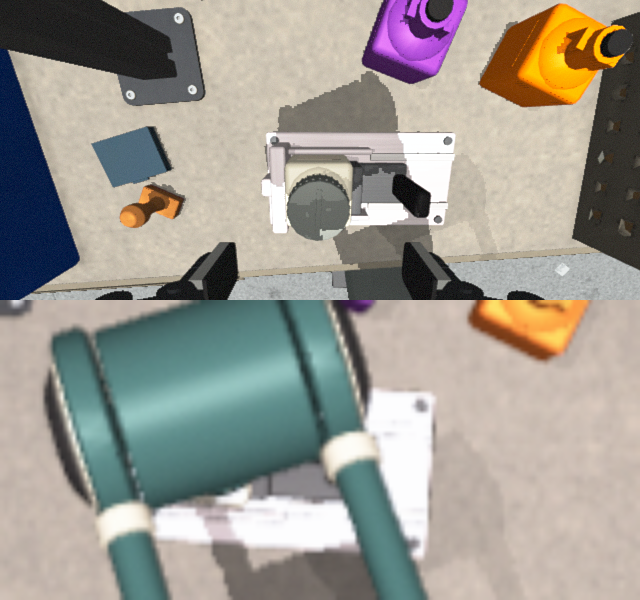

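The cap is at (319,208) against a predicted (317,210), and the bottle is seated between the jaws. Descending and gripping the cap.

Request:
jog_arm(deltas=[0, -0.002, 0.04, 0, 0, 0, 1, 0, -0.002, 0.07, 0, 0, 0, 1, 0, -0.002, 0.088, 0, 0, 0, 1, 0, -0.002, 0.088, 0, 0, 0, 1, 0, -0.002, 0.088, 0, 0, 0, -1, 0, -0.002, 0.088, 0, 0, 0, -1, 0, -0.002, 0.088, 0, 0, 0, -1, 0, -0.002, 0.088, 0, 0, 0, -1], squeeze=80)

```text
time: 8.35
tool_pos: [0.5302, 0.1886, 0.119]
tcp_rot: [3.139, -0.122, 0.005]
wrist_force: [-0.1, -4.4, 6.4]
width: 0.558
grip_force: 81.5
```

Request:
jog_arm(deltas=[0, 0, 0, 0, 0, 0, -1, 0, 0, 0, 0, 0, 0, -1])

```text
time: 8.55
tool_pos: [0.5302, 0.1886, 0.119]
tcp_rot: [3.139, -0.122, 0.005]
wrist_force: [-0.3, -3.9, 5.4]
width: 0.562
grip_force: 81.5
```

Request:
jog_arm(deltas=[0, 0, 0.003, 0, 0, 0, -1, 0, 0, 0.006, 0, 0, 0, -1, 0, 0, 0.008, 0, 0, 0, -1, 0, 0, 0.008, 0, 0, 0, -1])

```text
time: 8.95
tool_pos: [0.5305, 0.1886, 0.1135]
tcp_rot: [3.139, -0.121, 0.005]
wrist_force: [-7.1, -6.7, 20.3]
width: 0.565
grip_force: 82.9
```

Request:
jog_arm(deltas=[0, 0, 0.002, 0, 0, 0, -1, 0, 0, 0.002, 0, 0, 0, -1])

```text
time: 9.15
tool_pos: [0.5306, 0.1886, 0.1134]
tcp_rot: [3.139, -0.121, 0.006]
wrist_force: [-12.6, -8.0, 31.6]
width: 0.56
grip_force: 84.0
```

Request:
jog_arm(deltas=[0, 0, 0, 0, 0, -6, -1, 0, 0, 0, 0, 0, -12, -1, 0, 0, 0, 0, 0, -18, -1, 0, 0, 0, 0, 0, -24, -1])

```text
time: 9.55
tool_pos: [0.5312, 0.1913, 0.1135]
tcp_rot: [-3.092, -0.537, -0.01]
wrist_force: [-10.5, 2.5, 28.5]
width: 0.561
grip_force: 83.6
```

Request:
jog_arm(deltas=[0, 0, 0, 0, 0, -8, -1, 0, 0, 0, 0, 0, -16, -1, 0, 0, 0, 0, 0, -24, -1, 0, 0, 0, 0, 0, -32, -1, 0, 0, 0, 0, 0, -40, -1, 0, 0, 0, 0, 0, -48, -1, 0, 0, 0, 0, 0, -56, -1, 0, 0, 0, 0, 0, -61, -1])

```text
time: 10.35
tool_pos: [0.5309, 0.1911, 0.1135]
tcp_rot: [-2.394, -2.034, -0.01]
wrist_force: [-11.3, 2.0, 28.9]
width: 0.562
grip_force: 83.7
```

Request:
jog_arm(deltas=[0, 0, 0, 0, 0, 0, -1, 0, 0, 0, 0, 0, 0, -1])

```text
time: 10.55
tool_pos: [0.531, 0.1911, 0.1136]
tcp_rot: [2.397, 2.03, 0.01]
wrist_force: [-11.5, 0.4, 28.3]
width: 0.561
grip_force: 83.8
```

```bash
python3 - <<'E'
from h import *
c=read_camera("wrist"); s=readout.read_state(); print(s["torque"],s["q"],R.from_rotvec(s["tcp_rot"]).as_matrix()[:,1])
cv2.imwrite("pics/g.png",cv2.resize(c["color"][60:310,170:490],None,fx=2,fy=2))
E
```

```text
[-0.06292396  1.77546317  0.06887359] [0.29999476 0.17485165 1.97646841 0.0025427  0.98413408 0.46388502] [ 0.98635857 -0.16454843  0.00453715]
```

View pics/g.png

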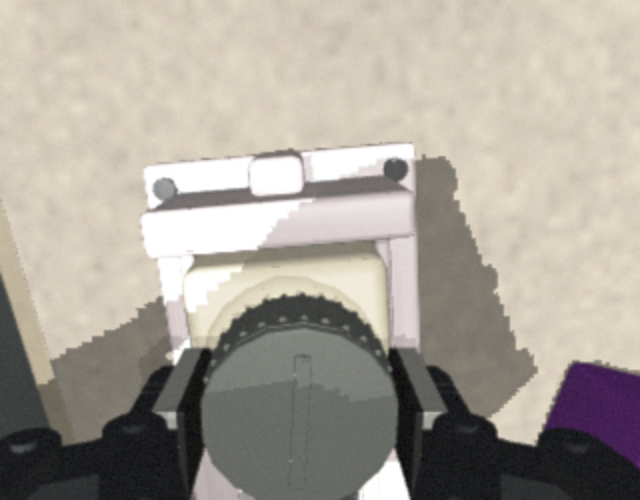

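The cap turned with the gripper by about 85 deg, and its mark is still in line with the fingers at (303,420). Lifting straight up.

Request:
jog_arm(deltas=[0, 0, -0.006, 0, 0, 0, -1, 0, 0, -0.012, 0, 0, 0, -1, 0, 0, -0.02, 0, 0, 0, -1, 0, 0, -0.035, 0, 0, 0, -1, 0, 0, -0.06, 0, 0, 0, -1, 0, 0, -0.09, 0, 0, 0, -1, 0, 0, -0.115, 0, 0, 0, -1, 0, 0, -0.13, 0, 0, 0, -1])

```text
time: 11.4
tool_pos: [0.5299, 0.1891, 0.2401]
tcp_rot: [2.396, 2.029, 0.005]
wrist_force: [-0.4, -0.2, -0.6]
width: 0.557
grip_force: 82.4
```

Request:
jog_arm(deltas=[0, 0, 0, 0, 0, 0, -1, 0, 0, 0, 0, 0, 0, -1, 0, 0, 0, 0, 0, 0, -1, 0, 0, 0, 0, 0, 0, -1, 0, 0, 0, 0, 0, 0, -1])

```text
time: 11.9
tool_pos: [0.5281, 0.1888, 0.2355]
tcp_rot: [-2.396, -2.03, 0.003]
wrist_force: [0.7, 0.3, -0.4]
width: 0.564
grip_force: 82.4
```

```bash
python3 - <<'E'
from h import *
c=read_camera("wrist"); s=read_camera("scene"); t=readout.read_state(); print(t["tool_pos"],t["tcp_rot"],t["wrist_force"],t["joint_vel"].round(3))
cv2.imwrite("pics/h.png",np.vstack([c["color"][:300],cv2.resize(s["color"][130:290,280:480],(375,300))[:, :] if 0 else cv2.resize(s["color"][130:280,270:590],(640,300))]))
E
```

```text
[0.5284837  0.18882467 0.23606762] [-2.39685634e+00 -2.03007097e+00  2.05565975e-03] [ 0.48617888 -0.43087824 -1.24221665] [ 0.001 -0.003 -0.006  0.     0.002 -0.002]
```

View pics/h.png

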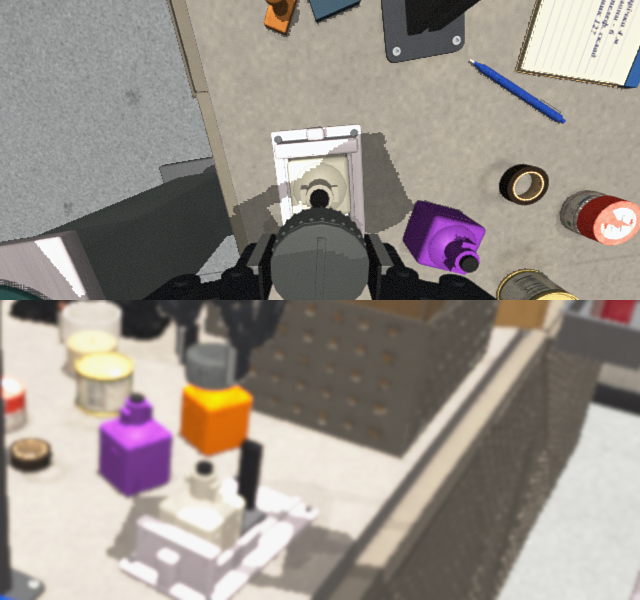

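The cap is held at (320,260) in the wrist view, above the open bottle mouth at (320,198). In the scene view the bottle stands in the shut clamp and the bystanders are untouched. The underside of the cap is about 10 cm above the mouth.

```bash
python3 -c "
from workcell import finish_job
print(finish_job())"
```

```text
the job is handed in; nothing more can be done
None
```

I clamped the bottle, turned the cap free, and handed the job in with the cap held upright about 10 cm above the bottle's mouth, at about 12 s on the robot's clock; no verdict was returned.

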